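# Take a hot circuit board off the preheater with a spatula

### The arm

A 7-joint arm with a two-finger parallel gripper is mounted at the origin on the work surface. World frame = base frame: x ahead of the robot, y to its left, z up, the work surface at z = 0. Lengths are in m, angles in rad, forces in N, time in s.
With the tool pointing down it reaches from about 0.35 to 0.9 m from the base axis. Payload 8.1 kg.
Tool frame: the origin (TCP) lies at the very end of the fingers, on their centre line; the grasp point (between the pads) lies arm.hold_point_z behind it (arm.hold_point_z is the distance from the TCP to the grasp point, in m); z points along the fingers, y is the line along which they close (so a half turn about z gives the same grasp; the last joint's range is limited). The gripper opens to 92 mm and grips with 3 to 60 N. Pads are 19 mm wide; open, the fingers measure 130 mm over their backs; the gripper's body (75 mm by 190 mm) begins 47 mm behind the grasp point.
Start: joints at [-1.368, 0.434, 0.025, 1.573, -0.012, 1.134, -0.075], TCP at [0.188, 0.596, 0.227] pointing down, gripper open.
Joint ranges: [-2.62, 2.62], [-0.44, 2.09], [-1.27, 1.32], [0.08, 2.57], [-1.32, 4.46], [0.12, 2], [-2.74, 2.74]. Speed limits (rad/s): [2.22, 2.22, 3.01, 3.01, 3.14, 3.14, 3.14].

### API

Orientations are given as a rotation vector (axis times angle).
In Python, from cell import arm, vision, job, cut_out gives the robot as it stands. The module is installed in compiled form; this text tells all that it offers.
- The arm moves only by the tool play_rows, never from a script. Its argument "increments" is text: rows parted by semicolons, each of 5 numbers parted by spaces: the shift along the tool's x, y, z in cm, then the turn about the tool's z in degrees, then the opening, from -1 (shut) to 1 (fully open), so that 0 is half open. A call has 1 to 5 rows; each row shifts and turns the commanded pose from where the row before left it, along the tool's axes as they then stand; what a row does not reach is not made up. A row lasts 1/12 s, in which the tool goes at most 41.7 mm and 7.16 degrees, less where a joint would pass 70% of its speed; a pose out of reach is approached as far as the arm can. A call is refused whole if a number of a shift passes 4.17 or a number of a turn 7.16, either way. A call with a gripper value outside its range is refused whole. The fingers move at their own pace and stop on an object; "grip_force" is the grip in N (left out, the last holds). Time passes only in rows, so rows that do not move let the fingers close. It gives the time, the measured TCP pose, the force, the opening and the grip force at its end, in the units of the state.
- arm.observe(): the state, without advancing time (a new reading comes with each control period).
- vision.get_image(name): name is "side" or "top" or "wrist"; returns a dict with "frame" (480x640x3 uint8, red, green, blue), "z_map" (480x640 float32, m along the optical axis (not along the pixel's ray), 0 where there is no reading), "mtx" (3x3 intrinsics, pixels), "cam_to_world" (4x4, takes a point from camera to world coordinates). Camera axes: x right, y up, looking along -z (the intrinsics and any distortion apply to the point x, -y, -z); pixel columns grow to the right and rows downward; lengths in m; the calibration is good to about 2 mm. The wrist camera is an equidistant fisheye: a pixel r from the principal point sees the ray r / f radians off the axis. A picture is of the moment at which its call begins.
- job.sign_off(): hands the job in; it is judged then, once.
Trained networks look in a picture, given as the dict that the camera call returned (one of the last four; its "shot" number tells which), for a name from the list of things; names that differ only in an ending like _2 or _b are one class to them, and where a whole thing is asked for, a point or a joint stands for the part that bears it (a point fixed in the world has none). Each returns a list of dicts, best first, with "confidence" (0 to 1); they miss things now and then, are a little off and sometimes report something else, mostly with a low value. They report only what shows in the picture. A call takes as long as a camera call.
- cut_out(query, picture): "mask" (480x640 bool, what is visible of it) and "point" ([row, column] in pixels, amid what is visible of it).
The state is a dict: "clock": time; "joints": joint angles; "dq": joint speeds; "joint_efforts": joint torques, N m; "position": TCP position; "ee_rot": TCP orientation; "force": force on the tool from outside, world axes, zero at the start; "ft_torque": the same for the moment, N m; "width": opening from 0.0 (shut) to 1.0 (fully open); "gripper_force": force on a finger pad.
Only numpy, scipy, OpenCV 4.12 (cv2) and the standard library are available. Lean on these libraries where they do the work, as an engineer would, in place of code of your own. Each camera call takes 0.05 s, during which the arm holds its last target. There are 200 camera calls.

### The job

The soldering is finished: first turn the preheater's heat dial fully back to off. Then take the spatula from its rest, slide it under the hot circuit board, lift the board off the preheater's rails and lower it gently and squarely onto the rails of the cooling stand; draw the spatula out and lay it back in its rest. Do not touch the board with the gripper, keep it level, and leave the other things on the bench where they are.

Things in the scene. Friction and masses are not known exactly. Their poses are not given: they have to be found in the camera images.
- preheater: Fixed grey board preheater: a low case 150 mm deep (x) by 196 mm wide (y from -133 to +63 mm), top at z = 60 mm. Origin on the bench under the middle of its board rails; its x points away from the robot's side, along the rails. The case top at y below -60 mm is a flat control deck with the heat dial.
- preheater_rails (a point): Middle of the preheater's two edge rails at ledge height (z = 88 mm): aluminium, along x from -55 to +55 mm, 70 mm clear between the ledges, 28 mm free below the board. Outer lips 6 mm high at y = +-46 mm; stop tabs 8 mm high at the far end from x = +51 mm; near (-x) end open, where the spatula enters.
- heat (a joint): Heat dial on the preheater, rad: 0 is off, at the stop; grows as it is turned clockwise seen from above, up to 2.2. At 0 its grip bar lies along the preheater's x axis, the white mark on top of it towards the robot's side (-x); at value v it is turned v clockwise from it. Light friction (0.04 N m); stays where it is left.
- heat_grip (a point): On the dial's upright axis, in its grip bar: 97 mm above the bench, 37 mm above the control deck, at x = -25, y = -98 mm in the preheater's frame. The bar is black plastic, 38 mm long, 14 mm thick, 32 mm high, its top 7 mm above this point; below it a 40 mm disc.
- board: Loose green circuit board, 75 mm (its x) by 84 mm (its y), 1.6 mm thick, about 50 g, parts on its upper face up to 9 mm above the underside. Origin at the centre of its underside, z up. It starts lying on the ledges of the preheater's rails, its x along theirs.
- stand: Fixed cooling stand: steel base plate 125 by 125 mm, 6 mm thick, with two aluminium edge rails like the preheater's. Origin on the bench under the middle of the rails; x along them, away from the robot's side.
- stand_rails (a point): Middle of the stand's rails at ledge height (z = 50 mm): along x from -55 to +55 mm, 70 mm clear between the ledges, 44 mm free below them down to the base plate. Outer lips 6 mm high at y = +-48 mm; stop tabs 8 mm high at the far end from x = +51 mm; near (-x) end open.
- spatula: Loose cranked spatula, 200 g, 261 mm long, x to the blade's tip, z up. Origin level with the blade's underside, straight below the grip point. A steel neck 14 mm wide rises from the blade's rear (x = 75 mm, z = 0) to the handle (x = 50, z = 37 mm). Mass centre about 12 mm in front of the grip point.
- spatula_grip (a point): Grip point in the handle (x = 0, z = 45 mm in the spatula's frame). Handle: black flat-sided bar along x from -96 to +41 mm, then a steel collar to 52 mm; 16 mm wide, 20 mm high, z from 35 to 55 mm. In the rest, this point is midway between the two notched ends.
- spatula_blade (a point): Centre of the blade's upper face (x = 120, z = 1.6 mm in the spatula's frame). Steel blade 90 mm long (x from 75 to 165 mm), 50 mm wide, 1.6 mm thick.
- rest: Fixed spatula rest, dark steel: base 100 by 64 mm, two upright notched ends 5 mm thick at x = -38 and +38 mm; notches 26 mm wide, floors at z = 50 mm, prongs up to z = 64 mm. Origin on the bench under its middle, x towards the blade. The spatula starts with its handle in both notches, its origin at z = 15 mm over the rest's.
- flux_bottle: Bystander: small white bottle with a black cap, 38 mm wide, 85 mm high, origin under its centre.
- tape_roll: Bystander: roll of pale tape lying flat, 72 mm outside, 24 mm high, origin under its centre.
- screwdriver: Bystander: black-handled screwdriver lying on the bench, 160 mm long, 26 mm thick, origin under its middle, x to its tip.
- eyepiece: Bystander: black telescope eyepiece standing upright, 38 mm wide, 48 mm high, origin under its centre.

How it is judged:
On the way, in this order (a step that is already met when the one before it is completed fails the run):
1. the heat dial is turned back to off (value of joint heat below 0.12 rad), for 0.2 s.
2. the board lies level on the spatula, lifted clear of the preheater's rails (z of board in the frame of preheater above 0.1 m and contact force between spatula and board above 0.1 N and angle between board's own z axis and vertical below 0.2 rad and value of joint heat below 0.12 rad), for 0.2 s.
3. the board comes to lie on the stand's rails with the spatula's blade still under it (z of board in the frame of stand between 0.045 and 0.054 m and angle between board's own z axis and vertical below 0.06 rad and x of board in the frame of stand between -0.025 and 0.025 m and y of board in the frame of stand between -0.008 and 0.008 m and horizontal distance between spatula_blade and board below 0.05 m), for 0.1 s.
At the end, for the whole second after the job is handed in: Dial within 0.12 rad of off; board flat and still on both ledges of the stand, within 25 mm of the middle along and 8 mm across, square to 0.15 rad; spatula lying released in both notches of its rest, straight to 0.2 rad, at most 20 mm back or 30 mm forward of centre; bystanders in place (value of joint heat below 0.12 rad and z of board in the frame of stand between 0.045 and 0.054 m and angle between board's own z axis and vertical below 0.06 rad and x of board in the frame of stand between -0.025 and 0.025 m and y of board in the frame of stand between -0.008 and 0.008 m and angle between the x axis of board and the x axis of stand, either way round below 0.15 rad and linear speed of each of board, spatula below 0.02 m/s and z of spatula in the frame of rest between 0.009 and 0.021 m and x of spatula in the frame of rest between -0.02 and 0.03 m and y of spatula in the frame of rest between -0.01 and 0.01 m and angle between the x axis of spatula and the x axis of rest, either way round below 0.2 rad and angle between spatula's own z axis and vertical below 0.1 rad); the robot touches nothing.
It fails at once if the gripper or arm touches the hot board (contact force between any of the fingers, the arm and board above 0.5 N).
It fails at once if the board is tipped by more than 0.35 rad (20 degrees) (angle between board's own z axis and vertical above 0.35 rad).
It fails at once if the board falls below the rails of the stand (height (world z) of board below 0.04 m).
It fails at once if the board is dropped or slammed onto the stand (faster than 0.35 m/s in the last 25 mm) (horizontal distance between board and stand below 0.05 m and z of board in the frame of stand below 0.075 m and linear speed of board above 0.35 m/s).
It fails at once if a bystander is shifted by more than 25 mm, or the bottle or eyepiece knocked over (distance of any of flux_bottle, tape_roll, screwdriver, eyepiece from where it was at the start of the episode above 0.025 m or angle between any of flux_bottle, eyepiece's own z axis and vertical above 0.5 rad).
It also fails if it takes over 67 s, if anything falls off the work surface, if the arm or the gripper's body presses on something with over 40 N, if the wrist force passes 120 N, or if a joint passes its speed limit or range.

## Working session

There is one attempt and no reset: what is moved stays moved. The work goes in short steps, Python scripts to look and compute and a tool call to move; the robot and the scene stay as the last step left them, time stands still between calls to the robot, and variables do not carry over. Pictures are saved under pics/ and viewed, at most 10 in all, crops included, and the job is handed in when it is done.

Besides the shell and the picture viewer there is one more tool, called after ">>>" as a command line: name --argument value ..., lists and objects as JSON in quotes. play_rows: Moves the arm, as the interface text tells. Its arguments: {"type":"object","properties":{"increments":{"type":"string"},"grip_force":{"type":"number"}},"required":["increments"]}

```bash
mkdir -p pics; cat > h.py <<'E'
import numpy as np, cv2
from cell import arm, vision, job, cut_out
def cloud(p):
    z=p["z_map"]; K=p["mtx"]; T=p["cam_to_world"]
    v,u=np.mgrid[:480,:640]
    P=np.stack([(u-K[0,2])/K[0,0]*z,-(v-K[1,2])/K[1,1]*z,-z],-1)
    W=P@T[:3,:3].T+T[:3,3]; W[z==0]=np.nan
    return W
def save(p,n): cv2.imwrite(f"pics/{n}.png",p["frame"][:,:,::-1])
E
python3 - <<'E'
from h import *
s=arm.observe(); print({k:np.round(v,3) for k,v in s.items()}, arm.hold_point_z)
for c in ["top","side"]:
    p=vision.get_image(c); save(p,c+"0"); W=cloud(p)
    print(c,np.round(p["cam_to_world"],3).tolist(),p["mtx"].tolist())
    for n in ["preheater","heat","heat_grip","board","stand","spatula","spatula_blade","rest","flux_bottle","tape_roll","screwdriver","eyepiece"]:
        for d in cut_out(n,p)[:2]:
            m=d["mask"]; Q=W[m]; Q=Q[~np.isnan(Q[:,0])]
            r=cv2.minAreaRect(Q[:,:2].astype(np.float32)*1000) if len(Q)>5 else None
            print(n,round(d["confidence"],2),np.round(d["point"]),m.sum(),np.round(np.median(Q,0),3) if len(Q) else None,np.round(np.percentile(Q[:,2],[2,98]),3) if len(Q) else None,r and [np.round(x,1) for x in r])
E
```

```text
{'clock': np.float64(0.0), 'joints': array([-1.368,  0.435,  0.025,  1.574, -0.012,  1.134, -0.075]), 'dq': array([ 0.001,  0.   ,  0.   ,  0.001,  0.001, -0.001,  0.   ]), 'joint_efforts': array([ 1.0000e-03, -6.6787e+01,  9.8600e-01, -3.1446e+01, -6.0000e-02,
        4.2000e-02,  0.0000e+00]), 'position': array([0.188, 0.596, 0.226]), 'ee_rot': array([-4.790e-01, -3.105e+00,  2.000e-03]), 'force': array([-0.186, -0.831,  0.13 ]), 'ft_torque': array([-0.061, -0.02 , -0.012]), 'gripper_force': np.float64(0.0), 'width': np.float64(1.003)} 0.0188
top [[0.023, 0.998, -0.052, 0.496], [-1.0, 0.023, 0.01, -0.029], [0.011, 0.052, 0.999, 1.014], [0.0, 0.0, 0.0, 1.0]] [[533.8622312710518, 0.0, 317.74385400559373], [0.0, 533.8622312710518, 238.94148430943014], [0.0, 0.0, 1.0]]
preheater 0.92 [236. 471.] 7496 [ 0.553 -0.31   0.06 ] [0.01  0.101] [array([ 568. , -310.9]), array([220. , 163.6]), np.float64(82.1)]
heat_grip 0.97 [252. 501.] 447 [ 0.531 -0.355  0.084] [0.067 0.106] [array([ 530.6, -359.8]), array([39.3, 42.7]), np.float64(43.7)]
board 0.81 [228. 447.] 2080 [ 0.572 -0.264  0.09 ] [0
[... 3141 characters left out ...]
ray([ 37. , 148.5]), np.float64(69.0)]
tape_roll 0.92 [283. 422.] 1031 [ 0.387 -0.161  0.016] [-0.001  0.024] [array([ 382.1, -179.4]), array([94.3, 71.2]), np.float64(56.2)]
tape_roll 0.41 [359. 144.] 6384 [0.592 0.273 0.006] [0.003 0.056] [array([612.3, 268. ]), array([125.2, 144.9]), np.float64(82.0)]
screwdriver 0.9 [385. 310.] 1170 [0.378 0.169 0.02 ] [0.01  0.026] [array([361.6, 178.9]), array([ 25.2, 160.8]), np.float64(55.3)]
eyepiece 0.9 [234. 249.] 421 [ 0.737 -0.059  0.03 ] [-0.     0.048] [array([778.8, -96.7]), array([ 38. , 132.4]), np.float64(48.4)]
eyepiece 0.37 [285. 330.] 1716 [0.476 0.001 0.057] [0.014 0.07 ] [array([486.5, -39.2]), array([108.6, 258.4]), np.float64(87.2)]
```

View pics/top0.png

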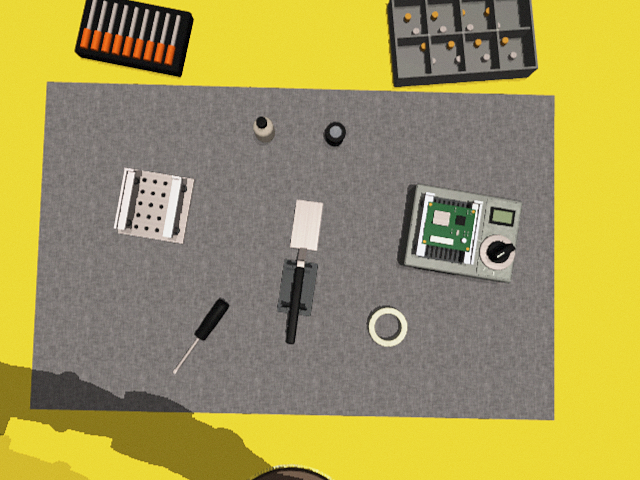

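```bash
python3 - <<'E'
from h import *
im=cv2.imread("pics/top0.png")[200:290,410:550]
cv2.imwrite("pics/dial.png",cv2.resize(im,None,fx=5,fy=5,interpolation=cv2.INTER_CUBIC))
p=vision.get_image("top");W=cloud(p)
np.save("W0.npy",W)
def rect(n,lo,hi,box):
    m=(W[...,2]>lo)&(W[...,2]<hi)&(W[...,0]>box[0])&(W[...,0]<box[1])&(W[...,1]>box[2])&(W[...,1]<box[3])
    Q=W[m]; r=cv2.minAreaRect(Q[:,:2].astype(np.float32)*1000); print(n,m.sum(),np.round(np.median(Q,0),4),[np.round(x,1) for x in r])
    return Q
rect("ph all",.05,.12,(.45,.7,-.45,-.15))
rect("ph top",.05,.07,(.45,.7,-.45,-.15))
rect("board",.086,.12,(.45,.7,-.32,-.15))
Q=rect("bar",.095,.12,(.45,.62,-.45,-.32))
rect("standrails",.046,.07,(.5,.72,.18,.38))
rect("standplate",.003,.012,(.5,.72,.18,.38))
rect("handle",.06,.08,(.3,.53,-.06,.06))
rect("blade",.01,.03,(.515,.7,-.06,.06))
rect("restbase",-.004,.012,(.39,.53,-.06,.06))
E
```

```text
ph all 9003 [ 0.5626 -0.2932  0.0622] [array([ 564.6, -299.2]), array([196.7, 150.4]), np.float64(81.7)]
ph top 5623 [ 0.5598 -0.3214  0.0601] [array([ 564.6, -299.2]), array([196.7, 150.4]), np.float64(81.7)]
board 2751 [ 0.5717 -0.2655  0.0898] [array([ 569.5, -264.9]), array([101.5, 110. ]), np.float64(81.7)]
bar 193 [ 0.5305 -0.3562  0.1028] [array([ 564.3, -333.6]), array([97. , 37.6]), np.float64(35.1)]
standrails 1238 [0.6068 0.3017 0.05  ] [array([605.9, 269.4]), array([105.2, 109.8]), np.float64(82.0)]
standplate 3108 [0.6046 0.2724 0.0052] [array([609.4, 280. ]), array([198.6, 218.6]), np.float64(90.0)]
handle 808 [ 0.4333 -0.0005  0.0682] [array([434.5,   1.4]), array([ 45. , 148.3]), np.float64(82.4)]
blade 1306 [ 0.574  -0.0156  0.0159] [array([571.5, -15.7]), array([50. , 98.4]), np.float64(83.7)]
restbase 3862 [0.4602 0.0062 0.0007] [array([460.,  -0.]), array([139.9, 119.9]), np.float64(0.0)]
```

View pics/dial.png

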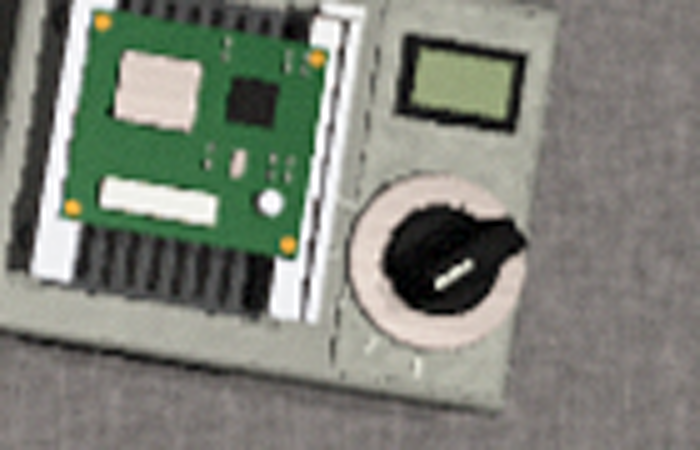

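The top view shows the stand at left (px 155,205), spatula and rest in the centre (300,260), and the preheater at right. The dial is at about (500,252), with its white mark pointing down-left, roughly 0.8 rad from off.

```bash
cat >> h.py <<'E'
from scipy.spatial.transform import Rotation as R
def go(x,y,z,yaw,s=None):
    """yaw: world direction (deg) of tool y axis. prints turn needed and shift in tool axes (after the turn), cm"""
    s=s or arm.observe(); M=R.from_rotvec(s["ee_rot"]).as_matrix()
    cur=np.degrees(np.arctan2(M[1,1],M[0,1])); turn=-(yaw-cur)
    a=np.radians(yaw); T=np.array([[-np.sin(a)*-1,np.cos(a),0],[-np.cos(a),np.sin(a),0],[0,0,-1]])
    d=np.array([x,y,z])-s["position"]
    print("t",round(float(s["clock"]),2),"pos",np.round(s["position"],4),"yaw",round(cur,2),"turn",round(turn,2))
    sh=lambda yw:(lambda a:np.array([[np.sin(a),np.cos(a),0],[-np.cos(a),np.sin(a),0],[0,0,-1]]))(np.radians(yw)).T@d*100
    print(" shift before turn",np.round(sh(cur),2)," after turn",np.round(sh(yaw),2),"toolz",np.round(M[:,2],3),"x",np.round(M[:,0],3))
E
python3 - <<'E'
from h import *
W=np.load("W0.npy")
def rect(n,lo,hi,c,r):
    m=(W[...,2]>lo)&(W[...,2]<hi)&(np.hypot(W[...,0]-c[0],W[...,1]-c[1])<r)
    Q=W[m][:,:2]*1000; e=np.linalg.eigh(np.cov(Q.T))[1][:,1]
    print(n,m.sum(),np.round(Q.mean(0),1),"dir",np.round(np.degrees(np.arctan2(e[1],e[0])),1),np.round(cv2.minAreaRect(Q.astype(np.float32))[1],1),cv2.minAreaRect(Q.astype(np.float32))[2])
rect("bar",.099,.12,(.5308,-.358),.03)
rect("stand",.003,.009,(.606,.27),.092)
b=(W[...,2]>.066)&(W[...,2]<.08)&(abs(W[...,1])<.06)&(W[...,0]>.3)&(W[...,0]<.53)
Q=W[b][:,:2]*1000; l=cv2.fitLine(Q.astype(np.float32),cv2.DIST_HUBER,0,.01,.01).ravel(); print("handle",l,np.degrees(np.arctan2(l[1],l[0])),np.round(np.percentile(Q,[0.5,99.5],axis=0),1), np.median(W[b][:,2]))
go(.5308,-.358,.16,36)
E
```

```text
bar 179 [ 530.5 -356.9] dir 124.8 [14.2 37.7] 34.33180618286133
stand 2880 [604.4 267.9] dir 171.0 [170.8 179. ] 7.740285873413086
handle [ 9.9370873e-01 -1.1199511e-01  4.3062326e+02 -1.1493368e-01] -6.430338 [[363.  -13.6]
 [501.8  13.6]] 0.06880505941964377
t 1.35 pos [0.1882 0.596  0.2267] yaw 72.47 turn 36.47
 shift before turn [ 61.4  -80.66   6.67]  after turn [ 97.32 -28.36   6.67] toolz [ 0.  0. -1.] x [-0.954  0.301 -0.   ]
```

```bash
sed -i 's/np.array(\[\[np.sin(a),np.cos(a),0\],\[-np.cos(a),np.sin(a),0\]/np.array([[-np.sin(a),np.cos(a),0],[np.cos(a),np.sin(a),0]/; /^    a=np.radians(yaw); T=/d' h.py; python3 - <<'E'
from h import *
go(.47,.2,.227,72.47);
s=dict(arm.observe()); s["position"]=np.array([.47,.2,.227]); go(.5308,-.358,.227,34.5,s)
E
```

```text
t 1.35 pos [0.1882 0.596  0.2267] yaw 72.47 turn 0.0
 shift before turn [-3.880e+01 -2.928e+01 -3.000e-02]  after turn [-3.880e+01 -2.927e+01 -3.000e-02] toolz [ 0.  0. -1.] x [-0.954  0.301 -0.   ]
t 1.35 pos [0.47  0.2   0.227] yaw 72.47 turn 37.97
 shift before turn [-22.6  -51.38   0.  ]  after turn [-49.43 -26.59   0.  ] toolz [ 0.  0. -1.] x [-0.954  0.301 -0.   ]
```

>>> play_rows --increments "-2.59 -1.95 0 0 0; -2.59 -1.95 0 0 0; -2.59 -1.95 0 0 0; -2.59 -1.95 0 0 0; -2.59 -1.95 0 0 0" --grip_force 30

```text
clock: 1.77
position: [0.283, 0.4627, 0.2268]
ee_rot: [0.478, 3.105, 0.0]
force: [0.6, -0.1, 0.3]
width: 0.684
gripper_force: 0.0
```

>>> play_rows --increments "-2.59 -1.95 0 0 0; -2.59 -1.95 0 0 0; -2.59 -1.95 0 0 0; -2.59 -1.95 0 0 0; -2.59 -1.95 0 0 0"

```text
clock: 2.18
position: [0.3772, 0.3307, 0.227]
ee_rot: [0.478, 3.105, 0.001]
force: [0.1, 0.7, -0.5]
width: 0.498
gripper_force: 0.0
```

>>> play_rows --increments "-2.59 -1.95 0 0 0; -2.59 -1.95 0 0 0; -2.59 -1.95 0 0 0; -2.59 -1.95 0 0 0; -2.59 -1.95 0 0 0"

```text
clock: 2.6
position: [0.4713, 0.1987, 0.227]
ee_rot: [0.478, 3.105, 0.001]
force: [-0.1, -0.7, -0.3]
width: 0.5
gripper_force: 0.0
```

>>> play_rows --increments "-1.5 -3.4 0 0 0; -1.5 -3.4 0 0 0; -1.5 -3.4 0 0 0; -1.5 -3.4 0 0 0; -1.5 -3.4 0 0 0"

```text
clock: 3.02
position: [0.4909, 0.0136, 0.227]
ee_rot: [0.478, 3.104, 0.001]
force: [1.2, 0.1, -1.4]
width: 0.5
gripper_force: 0.0
```

>>> play_rows --increments "-1.5 -3.4 0 0 -0.2; -1.5 -3.4 0 0 -0.2; -1.5 -3.4 0 0 -0.2; -1.5 -3.4 0 0 -0.2; -1.5 -3.4 0 0 -0.2"

```text
clock: 3.43
position: [0.5112, -0.1711, 0.227]
ee_rot: [0.478, 3.104, 0.0]
force: [0.1, 0.9, 0.3]
width: 0.402
gripper_force: 0.0
```

>>> play_rows --increments "-1.5 -3.4 0 0 -0.2; -1.5 -3.4 0 0 -0.2; -1.5 -3.4 0 0 -0.2; -1.5 -3.4 0 0 -0.2; -1.5 -3.4 0 0 -0.2"

```text
clock: 3.85
position: [0.5316, -0.3557, 0.2268]
ee_rot: [0.478, 3.105, 0.0]
force: [1.2, 0.8, 0.5]
width: 0.399
gripper_force: 0.0
```

>>> play_rows --increments "0 0 0 7 -0.2; 0 0 0 7 -0.2; 0 0 0 7 -0.2; 0 0 0 7 -0.2; 0 0 0 7 -0.2"

```text
clock: 4.27
position: [0.5316, -0.354, 0.2267]
ee_rot: [-1.399, -2.813, -0.0]
force: [0.6, 0.1, 0.4]
width: 0.399
gripper_force: 0.0
```

```bash
python3 - <<'E'
from h import *
go(.5308,-.3575,.08,34.5); print(arm.observe()["width"])
E
```

```text
t 4.27 pos [ 0.5316 -0.354   0.2267] yaw 37.12 turn 2.62
 shift before turn [-0.23 -0.27 14.67]  after turn [-0.24 -0.26 14.67] toolz [ 0.  0. -1.] x [-0.604  0.797  0.   ]
0.3988198768917977
```

>>> play_rows --increments "-0.24 -0.26 2.5 2.6 -0.2; 0 0 3 0 -0.2; 0 0 3.2 0 -0.2; 0 0 3 0 -0.2; 0 0 2 0 -0.2"

```text
clock: 4.68
position: [0.5301, -0.3563, 0.0868]
ee_rot: [-1.452, -2.783, -0.001]
force: [0.2, 0.8, -0.4]
width: 0.401
gripper_force: 0.0
```

>>> play_rows --increments "0 0 1 0 -0.2; 0 0 0 0 -1; 0 0 0 0 -1; 0 0 0 0 -1; 0 0 0 0 -1"

```text
clock: 5.1
position: [0.5314, -0.3587, 0.0815]
ee_rot: [1.453, 2.783, -0.001]
force: [-11.4, -8.4, 5.5]
width: 0.161
gripper_force: 8.0
```

```bash
python3 - <<'E'
from h import *
go(.5308,-.3575,.08,81.7); s=arm.observe();print(s["width"],s["gripper_force"],s["force"])
E
```

```text
t 5.1 pos [ 0.5314 -0.3587  0.0815] yaw 34.87 turn -46.83
 shift before turn [0.13 0.01 0.15]  after turn [0.08 0.11 0.15] toolz [ 0.002 -0.002 -1.   ] x [-0.572  0.82  -0.003]
0.16084889220861281 8.0419921875 [-11.36178826  -8.42918233   5.52642464]
```

>>> play_rows --increments "0 -0.1 0 0 -1; 0 0 0 -6 -1; 0 0 0 -6 -1; 0 0 0 -6 -1; 0 0 0 -6 -1"

```text
clock: 5.52
position: [0.5311, -0.3588, 0.0815]
ee_rot: [0.834, 3.026, -0.001]
force: [0.3, -0.1, 3.5]
width: 0.147
gripper_force: 30.0
```

>>> play_rows --increments "0 0 0 -6 -1; 0 0 0 -6 -1; 0 0 0 -6 -1; 0 0 0 -5 -1; 0 0 0 -1 -1"

```text
clock: 5.93
position: [0.5311, -0.3586, 0.0814]
ee_rot: [0.19, 3.133, -0.001]
force: [0.4, 1.5, 8.1]
width: 0.15
gripper_force: 30.3
```

```bash
python3 - <<'E'
from h import *
go(.5308,-.3575,.08,81.7); s=arm.observe();print(s["width"],s["gripper_force"],s["force"],s["ft_torque"])
E
```

```text
t 5.93 pos [ 0.5311 -0.3586  0.0814] yaw 83.07 turn 1.37
 shift before turn [0.05 0.1  0.14]  after turn [0.05 0.1  0.14] toolz [ 0.003 -0.001 -1.   ] x [-0.993  0.121 -0.003]
0.15008099305858366 30.2697291970253 [0.38924535 1.45700077 8.12941972] [ 0.35219155  0.07203543 -0.53252623]
```

>>> play_rows --increments "0 0 0 0 -0.4; 0 0 0 0 -0.4; 0 0 0 0 -0.4; 0 0 -2 0 -0.4; 0 0 -3.5 0 -0.4"

```text
clock: 6.35
position: [0.5279, -0.3562, 0.1315]
ee_rot: [-0.196, -3.128, -0.005]
force: [1.0, -0.5, 0.1]
width: 0.297
gripper_force: 0.0
```

>>> play_rows --increments "0 0 -3.5 0 0; 0 4 0 0 0; 0 4 0 0 0; 0 4 0 0 0; 0 4 0 0 0"

```text
clock: 6.77
position: [0.5499, -0.1976, 0.1699]
ee_rot: [0.198, 3.135, 0.0]
force: [1.4, -0.5, -0.3]
width: 0.5
gripper_force: 0.0
```

```bash
python3 - <<'E'
from h import *
go(.463,-.0035,.17,83.6)
p=vision.get_image("top"); W=cloud(p); save(p,"top1")
m=(W[...,2]>.099)&(W[...,2]<.12)&(np.hypot(W[...,0]-.531,W[...,1]+.358)<.026)
Q=W[m][:,:2]*1000; print(m.sum(),Q.mean(0),cv2.minAreaRect(Q.astype(np.float32)))
print([ (round(d["confidence"],2),np.nanmedian(W[d["mask"]],0)) for d in cut_out("board",p)[:1]])
cv2.imwrite("pics/dial1.png",cv2.resize(p["frame"][200:290,410:550,::-1],None,fx=5,fy=5))
E
```

```text
t 6.77 pos [ 0.5499 -0.1976  0.1699] yaw 82.77 turn -0.83
 shift before turn [ 1.106e+01  1.816e+01 -1.000e-02]  after turn [ 1.079e+01  1.832e+01 -1.000e-02] toolz [ 0.  0. -1.] x [-0.992  0.126 -0.   ]
0 [nan nan] ((0.0, 0.0), (0.0, 0.0), 0.0)
[]<stdin>:5: RuntimeWarning: Mean of empty slice.
  ret = um.true_divide(
```

View pics/dial1.png

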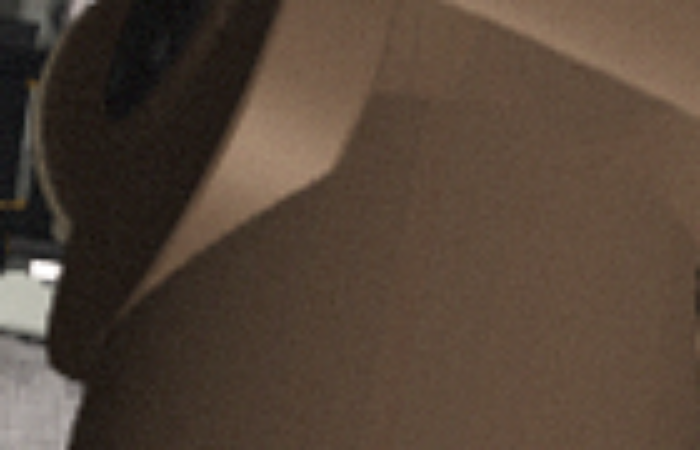

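The arm hides the dial in this crop, so I'll move on towards the spatula and look again from there.

>>> play_rows --increments "1.5 2.6 0 -0.8 0.6; 1.5 2.6 0 0 0.6; 1.5 2.6 0 0 0.6; 1.5 2.6 0 0 0.6; 1.5 2.6 0 0 0.6"

```text
clock: 7.28
position: [0.4893, -0.0606, 0.1696]
ee_rot: [-0.175, -3.136, 0.0]
force: [1.0, 0.4, 0.8]
width: 0.786
gripper_force: 0.0
```

>>> play_rows --increments "1.6 2.6 0 0 0.6; 1.6 2.6 0 0 0.6; 0 0 0 0 0.6"

```text
clock: 7.53
position: [0.4615, -0.0012, 0.1694]
ee_rot: [-0.165, -3.135, -0.003]
force: [-0.0, 0.8, 0.7]
width: 0.801
gripper_force: 0.0
```

```bash
python3 - <<'E'
from h import *
go(.463,-.0035,.041,83.6)
p=vision.get_image("top"); W=cloud(p); save(p,"top2")
m=(W[...,2]>.099)&(W[...,2]<.12)&(np.hypot(W[...,0]-.531,W[...,1]+.358)<.026)
Q=W[m][:,:2]*1000; print(m.sum(),Q.mean(0),cv2.minAreaRect(Q.astype(np.float32)))
for d in cut_out("board",p)[:1]:
    Q=W[d["mask"]]; print(d["confidence"],np.nanmedian(Q,0),cv2.minAreaRect(Q[:,:2].astype(np.float32)*1000))
p=vision.get_image("wrist"); save(p,"wrist2"); print(p["mtx"])
E
```

```text
t 7.53 pos [ 0.4615 -0.0012  0.1694] yaw 83.97 turn 0.37
 shift before turn [-0.17 -0.22 12.84]  after turn [-0.17 -0.22 12.84] toolz [-0.002  0.002 -1.   ] x [-0.994  0.105  0.003]
180 [ 530.61252415 -357.03222024] ((530.88525390625, -357.44415283203125), (14.853034019470215, 37.755714416503906), 80.30853271484375)
0.73 [ 0.5728848  -0.26417752  0.08955308] ((575.1966552734375, -264.8814392089844), (84.5491714477539, 80.52831268310547), 80.49349975585938)
[[371.64829954   0.         319.2483125 ]
 [  0.         371.64829954 235.82485368]
 [  0.           0.           1.        ]]
```

View pics/wrist2.png

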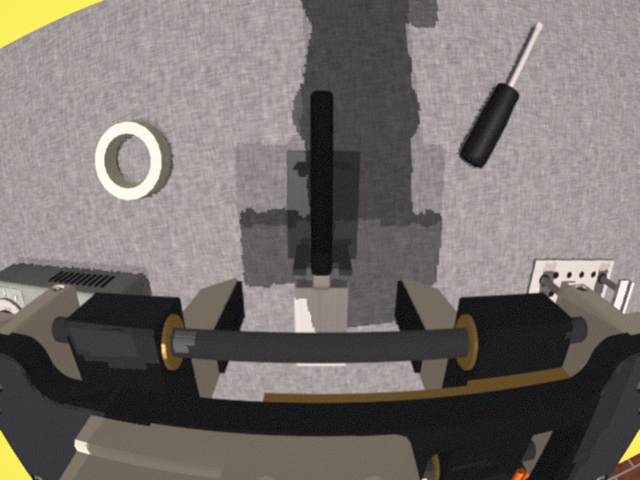

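The dial is at off: the bar lies at 80.3° against 81.7° for the rails. The wrist view shows the handle (px 320,180) centred between the open fingers, so I descend and grip.

>>> play_rows --increments "-0.17 -0.2 2.5 0.4 0.6; 0 0 3 0 0.6; 0 0 3 0 0.6; 0 0 2.5 0 0.6; 0 0 1.6 0 0.6" --grip_force 60

```text
clock: 8.1
position: [0.465, -0.0104, 0.0414]
ee_rot: [-0.188, -3.134, 0.002]
force: [0.3, 0.9, 0.0]
width: 0.799
gripper_force: 0.0
```

>>> play_rows --increments "0 0 0.2 0 0.6; 0 0 0 0 0.6; 0 0 0 0 -1; 0 0 0 0 -1; 0 0 0 0 -1"

```text
clock: 8.52
position: [0.4665, -0.0087, 0.0428]
ee_rot: [0.185, 3.134, 0.001]
force: [1.0, -0.2, -0.6]
width: 0.629
gripper_force: 0.0
```

>>> play_rows --increments "0 0 0 0 -1; 0 0 0 0 -1; 0 0 0 0 -1; 0 0 0 0 -1; 0 0 0 0 -1"

```text
clock: 8.93
position: [0.4656, -0.0085, 0.0418]
ee_rot: [0.184, 3.136, 0.0]
force: [0.5, 0.2, 0.2]
width: 0.27
gripper_force: 0.0
```

```bash
python3 - <<'E'
from h import *
go(.463,-.0035,.1,83.6);  s=arm.observe();print(s["width"],s["gripper_force"],s["force"],s["ft_torque"])
E
```

```text
t 8.93 pos [ 0.4656 -0.0085  0.0418] yaw 83.28 turn -0.32
 shift before turn [ 0.31  0.47 -5.82]  after turn [ 0.31  0.47 -5.82] toolz [ 0.  0. -1.] x [-0.993  0.117 -0.   ]
0.2698177424006969 0.011444602569099516 [0.510235   0.19602449 0.17176215] [ 0.00243906 -0.01027541 -0.06440924]
```

>>> play_rows --increments "0.2 0.45 0 -0.3 -0.4; 0 0 0 0 -0.5; 0 0 0 0 -1; 0 0 0 0 -1; 0 0 0 0 -1"

```text
clock: 9.35
position: [0.464, -0.0038, 0.0417]
ee_rot: [-0.176, -3.137, -0.0]
force: [0.0, 0.5, 0.0]
width: 0.169
gripper_force: 60.0
```

>>> play_rows --increments "0 0 0 0 -1; 0 0 0 0 -1; 0 0 0 0 -1; 0 0 0 0 -1; 0 0 0 0 -1"

```text
clock: 9.77
position: [0.464, -0.004, 0.0417]
ee_rot: [-0.176, -3.137, 0.0]
force: [-0.4, 1.3, -0.9]
width: 0.168
gripper_force: 60.0
```

```bash
python3 - <<'E'
from h import *
go(.463,-.0035,.1,83.6);  s=arm.observe();print(s["width"],s["gripper_force"],s["force"],s["ft_torque"])
E
```

```text
t 9.77 pos [ 0.464  -0.004   0.0417] yaw 83.57 turn -0.03
 shift before turn [ 0.11  0.03 -5.83]  after turn [ 0.11  0.03 -5.83] toolz [-0. -0. -1.] x [-0.994  0.112  0.   ]
0.16845372574304482 59.99898433685303 [-0.36158462  1.33782814 -0.93344938] [ 0.06581647 -0.04017821 -0.05058725]
```

>>> play_rows --increments "0 0 -0.5 0 -1; 0 0 -1.5 0 -1; 0 0 -1.5 0 -1; 0 0 -1.5 0 -1; 0 0 -1 0 -1"

```text
clock: 10.18
position: [0.4643, -0.0041, 0.1031]
ee_rot: [0.177, 3.136, 0.0]
force: [-0.5, -0.5, -2.3]
width: 0.17
gripper_force: 60.0
```

>>> play_rows --increments "0 0 0 0 -1; 0 0 0 0 -1"

```text
clock: 10.35
position: [0.4643, -0.0039, 0.1021]
ee_rot: [0.176, 3.135, 0.001]
force: [-1.1, -0.6, -3.0]
width: 0.167
gripper_force: 60.0
```

```bash
cat >> h.py <<'E'
def blade(zlo,zhi,box,cam="top"):
    p=vision.get_image(cam); W=cloud(p)
    m=(W[...,2]>zlo)&(W[...,2]<zhi)&(W[...,0]>box[0])&(W[...,0]<box[1])&(W[...,1]>box[2])&(W[...,1]<box[3])
    Q=W[m]; A=np.c_[Q[:,:2]-Q[:,:2].mean(0),np.ones(len(Q))]; k=np.linalg.lstsq(A,Q[:,2],rcond=None)[0]
    print(cam,"n",m.sum(),"mean",np.round(Q.mean(0),4),"slope x,y",np.round(k[:2],3),cv2.minAreaRect(Q[:,:2].astype(np.float32)*1000)); return p,W
E
python3 - <<'E'
from h import *
go(.464,-.004,.1017,83.57)
for c in ["top","side"]: blade(.06,.09,(.53,.66,-.08,.05),c)
E
```

```text
t 10.35 pos [ 0.4643 -0.0039  0.1021] yaw 83.57 turn 0.0
 shift before turn [ 0.03 -0.01  0.04]  after turn [ 0.03 -0.01  0.04] toolz [ 0.001  0.    -1.   ] x [-0.994  0.112 -0.001]
top n 1440 mean [ 0.5759 -0.0161  0.0764] slope x,y [-0.003  0.   ] ((575.488037109375, -16.11172103881836), (49.9816780090332, 91.43476867675781), 83.56009674072266)
side n 653 mean [ 0.5754 -0.0131  0.0756] slope x,y [-0.001  0.001] ((575.387451171875, -14.388273239135742), (50.944725036621094, 92.05155181884766), 86.49740600585938)
```

```bash
python3 - <<'E'
from h import *
go(.354,-.09,.102,81.7)
s=dict(arm.observe()); s["position"]=np.array([.354,-.09,.102]); go(.3524,-.2329,.102,81.7,s)
E
```

```text
t 10.45 pos [ 0.4636 -0.0039  0.1012] yaw 83.58 turn 1.88
 shift before turn [ 9.92 -9.78 -0.08]  after turn [  9.6  -10.1   -0.08] toolz [-0.001 -0.    -1.   ] x [-0.994  0.112  0.001]
t 10.45 pos [ 0.354 -0.09   0.102] yaw 83.58 turn 1.88
 shift before turn [ -1.44 -14.22   0.  ]  after turn [ -1.9  -14.16   0.  ] toolz [-0.001 -0.    -1.   ] x [-0.994  0.112  0.001]
```

>>> play_rows --increments "0 0 0 1.9 -1; 1.6 -1.6 0 0 -1; 2 -2.1 0 0 -1; 2 -2.1 0 0 -1; 2 -2.1 0 0 -1"

```text
clock: 10.87
position: [0.3758, -0.0716, 0.1009]
ee_rot: [-0.227, -3.132, 0.0]
force: [1.3, -1.3, -0.7]
width: 0.169
gripper_force: 60.0
```

>>> play_rows --increments "2 -2.2 0 0 -1; -0.3 -2.4 0 0 -1; -0.3 -2.4 0 0 -1; -0.3 -2.4 0 0 -1; -0.3 -2.4 0 0 -1"

```text
clock: 11.28
position: [0.3517, -0.1876, 0.1012]
ee_rot: [-0.228, -3.132, -0.0]
force: [0.0, 0.0, -2.0]
width: 0.169
gripper_force: 60.0
```

>>> play_rows --increments "-0.4 -2.4 0 0 -1; -0.3 -2.2 0 0 -1; 0 0 0 0 -1; 0 0 0 0 -1"

```text
clock: 11.62
position: [0.352, -0.234, 0.101]
ee_rot: [-0.232, -3.132, 0.0]
force: [-0.1, 0.6, -1.3]
width: 0.17
gripper_force: 60.0
```

```bash
python3 - <<'E'
from h import *
go(.3524,-.2329,.102,81.7)
for c in ["top","side"]: 
  p,W=blade(.07,.083,(.4,.52,-.32,-.19),c)
  save(p,c+"3")
p,W=blade(.0865,.093,(.535,.605,-.295,-.235),"top")
for d in cut_out("board",p)[:1]:
    Q=W[d["mask"]]; print(d["confidence"],np.nanmedian(Q,0),cv2.minAreaRect(Q[:,:2].astype(np.float32)*1000))
f=p["frame"].astype(int); m=(f[...,1]>f[...,0]*1.3)&(f[...,1]>f[...,2]*1.2)&(abs(W[...,2]-.09)<.006)&(W[...,1]<-.2)&(W[...,1]>-.33)
print("green",m.sum(),cv2.minAreaRect(W[m][:,:2].astype(np.float32)*1000))
E
```

```text
t 11.62 pos [ 0.352 -0.234  0.101] yaw 81.51 turn -0.19
 shift before turn [-0.02  0.12 -0.1 ]  after turn [-0.02  0.12 -0.1 ] toolz [-0.001  0.    -1.   ] x [-0.989  0.148  0.001]
top n 1482 mean [ 0.462  -0.2499  0.0753] slope x,y [-0.005  0.002] ((470.8939514160156, -251.56576538085938), (57.82151412963867, 113.67941284179688), 76.08289337158203)
side n 541 mean [ 0.4618 -0.2478  0.075 ] slope x,y [-0.005 -0.014] ((472.5076599121094, -253.87014770507812), (67.87262725830078, 124.77261352539062), 68.74713897705078)
top n 1047 mean [ 0.571  -0.2671  0.0897] slope x,y [0.01  0.014] ((570.2026977539062, -265.0140686035156), (59.77617263793945, 69.31614685058594), 89.76531982421875)
0.79 [ 0.57319918 -0.26433152  0.08963563] ((575.4096069335938, -265.05242919921875), (84.6426010131836, 79.52281951904297), 81.65433502197266)
green 1430 ((572.5193481445312, -265.515625), (83.5081558227539, 75.31404876708984), 81.2344970703125)
```

View pics/side3.png

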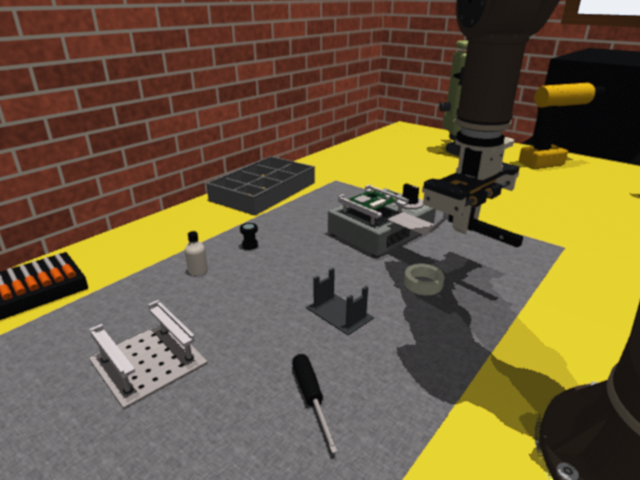

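The blade (px 410,222) is level and in line, just outside the open end of the preheater rails. I'll slide it in.

>>> play_rows --increments "-0.8 0.1 0 -0.2 -1; -1.2 0 0 0 -1; -1.2 0 0 0 -1; -1.2 0 0 0 -1; -1.2 0 0 0 -1"

```text
clock: 12.23
position: [0.4104, -0.2402, 0.1018]
ee_rot: [0.221, 3.133, -0.0]
force: [-0.1, -1.0, -1.8]
width: 0.167
gripper_force: 60.0
```

>>> play_rows --increments "-1.2 0 0 0 -1; -1.2 0 0 0 -1; -1.2 0 0 0 -1; -1.2 0 0 0 -1; -0.6 0 0 0 -1"

```text
clock: 12.65
position: [0.4646, -0.2478, 0.1016]
ee_rot: [0.22, 3.133, -0.001]
force: [-0.2, -0.1, -1.3]
width: 0.169
gripper_force: 60.0
```

>>> play_rows --increments "0 0 0 0 -1; 0 0 0 0 -1"

```text
clock: 12.82
position: [0.4619, -0.2477, 0.1014]
ee_rot: [-0.222, -3.133, -0.0]
force: [-0.3, -0.2, -0.5]
width: 0.169
gripper_force: 60.0
```

```bash
python3 - <<'E'
from h import *
go(.4615,-.2492,.101,81.7); print(arm.observe()["force"])
E
```

```text
t 12.82 pos [ 0.4619 -0.2477  0.1014] yaw 81.9 turn 0.2
 shift before turn [ 0.02 -0.16  0.04]  after turn [ 0.02 -0.16  0.04] toolz [-0.001  0.    -1.   ] x [-0.99   0.141  0.001]
[-0.28453773 -0.16718831 -0.54074752]
```

>>> play_rows --increments "0 -0.15 -0.3 0.2 -1; 0 0 -0.4 0 -1; 0 0 -0.3 0 -1; 0 0 -0.3 0 -1; 0 0 -0.3 0 -1"

```text
clock: 13.23
position: [0.4614, -0.2493, 0.1183]
ee_rot: [0.228, 3.133, 0.0]
force: [0.3, -0.2, -2.2]
width: 0.173
gripper_force: 60.0
```

>>> play_rows --increments "0 0 -0.5 0 -1; 0 0 -0.7 0 -1; 0 0 -0.7 0 -1; 0 0 -0.7 0 -1; 0 0 -0.7 0 -1"

```text
clock: 13.65
position: [0.4616, -0.2493, 0.1516]
ee_rot: [0.228, 3.133, -0.0]
force: [0.2, 0.2, -2.0]
width: 0.172
gripper_force: 60.0
```

>>> play_rows --increments "0 0 -0.6 0 -1; 0 0 -0.3 0 -1; 0 0 0 0 -1; 0 0 0 0 -1; 0 0 0 0 -1"

```text
clock: 14.07
position: [0.4613, -0.2492, 0.1594]
ee_rot: [-0.228, -3.133, -0.0]
force: [0.1, -0.2, -2.3]
width: 0.168
gripper_force: 60.0
```

```bash
cat >> h.py <<'E'
def green(z,box,cam="top"):
    p=vision.get_image(cam); W=cloud(p); f=p["frame"].astype(int)
    m=(f[...,1]>f[...,0]*1.3)&(f[...,1]>f[...,2]*1.2)&(abs(W[...,2]-z)<.02)&(W[...,0]>box[0])&(W[...,0]<box[1])&(W[...,1]>box[2])&(W[...,1]<box[3])
    Q=W[m]; A=np.c_[Q[:,:2]-Q[:,:2].mean(0),np.ones(len(Q))]; k=np.linalg.lstsq(A,Q[:,2],rcond=None)[0]
    r=cv2.minAreaRect(Q[:,:2].astype(np.float32)*1000)
    print(cam,"green",m.sum(),"mean",np.round(Q.mean(0),4),"slope",np.round(k[:2],3),[np.round(x,1) for x in r]); return p,W
E
python3 - <<'E'
from h import *
go(.464,-.2492,.101,81.7); print(arm.observe()["force"])
p,W=green(.131,(.45,.68,-.36,-.16)); save(p,"top4")
E
```

```text
t 14.07 pos [ 0.4613 -0.2492  0.1594] yaw 81.67 turn -0.03
 shift before turn [-0.27  0.03  5.84]  after turn [-0.27  0.03  5.84] toolz [-0.  0. -1.] x [-0.989  0.145  0.001]
[ 0.11997027 -0.24327412 -2.29238287]
top green 1581 mean [ 0.5725 -0.2654  0.135 ] slope [-0.003 -0.001] [array([ 572.9, -264.4]), array([84.7, 75.3]), np.float64(81.4)]
```

>>> play_rows --increments "0.03 0.4 0 0 -1; 0.07 0.8 0 0 -1; 0.1 1.2 0 0 -1; 0.13 1.6 0 0 -1; 0.15 1.8 0 0 -1"

```text
clock: 14.53
position: [0.465, -0.1904, 0.1595]
ee_rot: [-0.229, -3.133, -0.0]
force: [-0.6, 0.0, -2.2]
width: 0.17
gripper_force: 60.0
```

>>> play_rows --increments "0.15 1.8 0 0 -1; 0.15 1.8 0 0 -1; 0.15 1.8 0 0 -1; 0.15 1.8 0 0 -1; 0.15 1.8 0 0 -1"

```text
clock: 14.95
position: [0.4705, -0.0993, 0.1596]
ee_rot: [-0.227, -3.133, -0.001]
force: [0.4, -0.2, -2.5]
width: 0.167
gripper_force: 60.0
```

>>> play_rows --increments "0.15 1.8 0 0 -1; 0.15 1.8 0 0 -1; 0.15 1.8 0 0 -1; 0.15 1.8 0 0 -1; 0.15 1.8 0 0 -1"

```text
clock: 15.37
position: [0.476, -0.0092, 0.1596]
ee_rot: [-0.227, -3.133, -0.0]
force: [0.2, -0.0, -2.9]
width: 0.168
gripper_force: 60.0
```

>>> play_rows --increments "0.15 1.8 0 0 -1; 0.15 1.8 0 0 -1; 0.15 1.8 0 0 -1; 0.15 1.8 0 0 -1; 0.15 1.8 0 0 -1"

```text
clock: 15.78
position: [0.4814, 0.0809, 0.1596]
ee_rot: [-0.227, -3.133, -0.0]
force: [0.3, -0.5, -2.8]
width: 0.169
gripper_force: 60.0
```

>>> play_rows --increments "0.15 1.8 0 0 -1; 0.15 1.8 0 0 -1; 0.15 1.8 0 0 -1; 0.15 1.8 0 0 -1; 0.15 1.8 0 0 -1"

```text
clock: 16.2
position: [0.4869, 0.1709, 0.1596]
ee_rot: [-0.227, -3.133, -0.0]
force: [0.3, 1.1, -2.2]
width: 0.166
gripper_force: 60.0
```

>>> play_rows --increments "0.15 1.8 0 0 -1; 0.13 1.6 0 0 -1; 0.1 1.2 0 0 -1; 0.07 0.8 0 0 -1; 0.03 0.4 0 -0.3 -1"

```text
clock: 16.62
position: [0.4908, 0.2288, 0.1596]
ee_rot: [-0.217, -3.134, -0.0]
force: [0.2, 0.2, -2.7]
width: 0.169
gripper_force: 60.0
```

>>> play_rows --increments "0 0 0 0 -1; 0 0 0 0 -1"

```text
clock: 16.78
position: [0.4912, 0.2267, 0.1596]
ee_rot: [-0.221, -3.134, 0.001]
force: [-0.0, -1.5, -2.2]
width: 0.169
gripper_force: 60.0
```

```bash
python3 - <<'E'
from h import *
go(.4942,.284,.159,82)
p,W=green(.131,(.5,.72,.17,.38)); save(p,"top5")
p,W=green(.131,(.5,.72,.17,.38),"side"); save(p,"side5")
W0=np.load("W0.npy")
m=(W0[...,2]>.044)&(W0[...,2]<.07)&(W0[...,0]>.5)&(W0[...,0]<.72)&(W0[...,1]>.18)&(W0[...,1]<.38)
Q=W0[m][:,:2]*1000; a=np.radians(-8); ex=np.array([np.cos(a),np.sin(a)]); ey=np.array([-ex[1],ex[0]])
c=np.array([605.9,269.4]); u=(Q-c)@ex; v=(Q-c)@ey
for zl,zh in [(.044,.0525),(.053,.07)]:
    k=(W0[m][:,2]>zl)&(W0[m][:,2]<zh); 
    for sgn in (1,-1):
        kk=k&(v*sgn>0)&(u<45); print(zl,sgn,np.round(np.percentile(v[kk],[2,50,98]),1),np.round(np.percentile(u[kk],[2,98]),1),kk.sum())
E
```

```text
t 16.78 pos [0.4912 0.2267 0.1596] yaw 81.95 turn -0.05
 shift before turn [0.51 5.71 0.06]  after turn [0.5  5.71 0.06] toolz [-0.    -0.001 -1.   ] x [-0.99  0.14  0.  ]
top green 1545 mean [0.6023 0.2098 0.1349] slope [-0.001 -0.003] [array([602.7, 211.9]), array([84.6, 74.1]), np.float64(82.2)]
side green 338 mean [0.594  0.2243 0.1355] slope [-0.001 -0.003] [array([590.3, 221.4]), array([48.5, 69.5]), np.float64(22.0)]
0.044 1 [34.7 41.8 49.2] [-53.1  42.8] 479
0.044 -1 [-52.1 -41.6 -34.8] [-53.3  42.4] 414
0.053 1 [44.  49.6 52.3] [-52.4  43. ] 143
0.053 -1 [-52.5 -50.1 -41.8] [-52.4  43.5] 129
```

>>> play_rows --increments "0.03 0.4 0 0 -1; 0.08 0.9 0 0 -1; 0.1 1.2 0 0 -1; 0.1 1.2 0 0 -1; 0.08 0.9 0 0 -1"

```text
clock: 17.3
position: [0.4937, 0.2761, 0.1598]
ee_rot: [0.217, 3.134, 0.002]
force: [0.8, 0.2, -2.0]
width: 0.169
gripper_force: 60.0
```

>>> play_rows --increments "0.07 0.7 0 0 -1; 0.04 0.4 0 0 -1; 0 0 0 0 -1; 0 0 0 0 -1; 0 0 0 0 -1"

```text
clock: 17.72
position: [0.4943, 0.284, 0.1597]
ee_rot: [-0.221, -3.134, 0.001]
force: [-0.4, 0.6, -2.3]
width: 0.169
gripper_force: 60.0
```

```bash
python3 - <<'E'
from h import *
go(.4942,.284,.159,82)
p,W=green(.131,(.5,.72,.17,.38)); save(p,"top6")
E
```

```text
t 17.72 pos [0.4943 0.284  0.1597] yaw 81.94 turn -0.06
 shift before turn [0.01 0.   0.07]  after turn [0.01 0.   0.07] toolz [-0. -0. -1.] x [-0.99  0.14  0.  ]
top green 1590 mean [0.6058 0.2663 0.1349] slope [-0.     0.001] [array([605.9, 268.4]), array([85. , 74.3]), np.float64(81.9)]
```

View pics/top6.png

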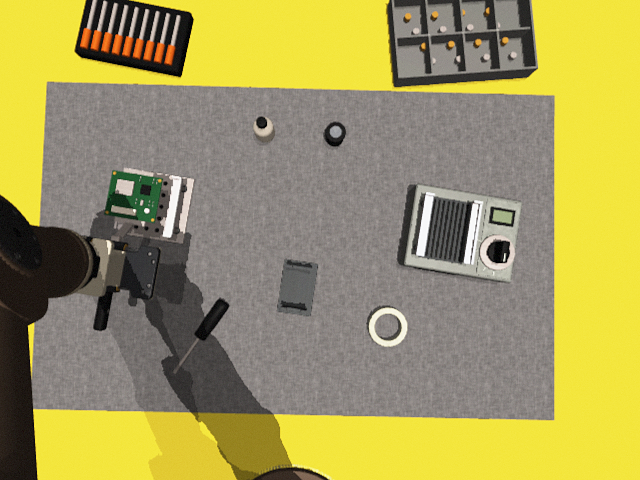

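The board (px 135,195) is over the stand, level and centred, and everything else is in place. I'll lower it to about 12 mm above the ledges and check.

>>> play_rows --increments "0 0.05 0.5 0 -1; 0 0 0.9 0 -1; 0 0 0.9 0 -1; 0 0 0.9 0 -1; 0 0 0.9 0 -1"

```text
clock: 18.18
position: [0.494, 0.2848, 0.1173]
ee_rot: [-0.22, -3.133, 0.001]
force: [0.7, -0.5, -1.4]
width: 0.171
gripper_force: 60.0
```

>>> play_rows --increments "0 0 0.9 0 -1; 0 0 0.8 0 -1; 0 0 0.7 0 -1; 0 0 0.5 0 -1; 0 0 0.2 0 -1"

```text
clock: 18.6
position: [0.494, 0.2849, 0.0868]
ee_rot: [-0.22, -3.133, 0.001]
force: [-0.4, -0.2, -1.8]
width: 0.166
gripper_force: 60.0
```

>>> play_rows --increments "0 0 0 0 -1; 0 0 0 0 -1"

```text
clock: 18.77
position: [0.4945, 0.2852, 0.0879]
ee_rot: [0.22, 3.134, 0.0]
force: [0.8, -0.3, -1.7]
width: 0.169
gripper_force: 60.0
```

```bash
python3 - <<'E'
from h import *
go(.4942,.2845,.0757,82)
p,W=green(.063,(.5,.72,.17,.38)); save(p,"top7")
cv2.imwrite("pics/c7.png",cv2.resize(p["frame"][150:260,85:215,::-1],None,fx=5,fy=5,interpolation=cv2.INTER_CUBIC))
E
```

```text
t 18.77 pos [0.4945 0.2852 0.0879] yaw 81.97 turn -0.03
 shift before turn [ 0.02 -0.07  1.22]  after turn [ 0.02 -0.07  1.22] toolz [ 0.  0. -1.] x [-0.99  0.14 -0.  ]
top green 1372 mean [0.6061 0.2677 0.0631] slope [-0.002  0.003] [array([606.8, 270. ]), array([85.4, 75.2]), np.float64(81.8)]
```

View pics/c7.png

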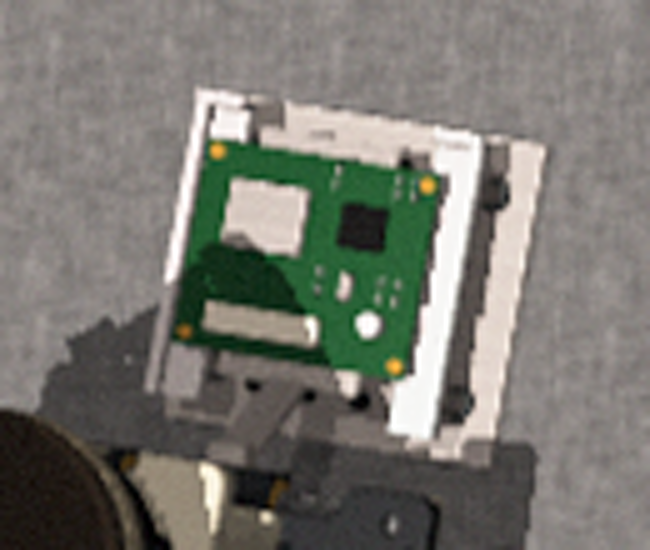

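The board is centred between the lips once parallax is allowed for, so I'll lower it onto the ledges.

>>> play_rows --increments "0 -0.05 0.3 0 -1; 0 0 0.3 0 -1; 0 0 0.3 0 -1; 0 0 0.3 0 -1; 0 0 0.3 0 -1"

```text
clock: 19.23
position: [0.4943, 0.2846, 0.0724]
ee_rot: [0.22, 3.134, 0.0]
force: [-0.5, 1.0, -2.7]
width: 0.168
gripper_force: 60.0
```

>>> play_rows --increments "0 0 0.3 0 -1; 0 0 0.3 0 -1; 0 0 0.2 0 -1; 0 0 0 0 -1; 0 0 0 0 -1"

```text
clock: 19.65
position: [0.4942, 0.2845, 0.0646]
ee_rot: [-0.22, -3.134, 0.0]
force: [0.2, 0.5, -1.1]
width: 0.168
gripper_force: 60.0
```

```bash
python3 - <<'E'
from h import *
go(.4942,.2845,.0657,82); print(arm.observe()["force"])
p,W=green(.052,(.5,.72,.17,.38)); save(p,"top8")
E
```

```text
t 19.65 pos [0.4942 0.2845 0.0646] yaw 81.97 turn -0.03
 shift before turn [ 0.   -0.01 -0.11]  after turn [ 0.   -0.01 -0.11] toolz [-0. -0. -1.] x [-0.99  0.14  0.  ]
[ 0.17765484  0.5339608  -1.0768818 ]
top green 1311 mean [0.6059 0.2662 0.0506] slope [-0.    -0.004] [array([606. , 268.7]), array([83.7, 74.7]), np.float64(81.7)]
```

>>> play_rows --increments "0.8 0 0 0 -1; 1.4 0 0 0 -1; 1.4 0 0 0 -1; 1.4 0 0 0 -1; 1.4 0 0 0 -1"

```text
clock: 20.12
position: [0.4297, 0.2937, 0.0649]
ee_rot: [-0.22, -3.134, -0.0]
force: [0.2, 1.1, -2.4]
width: 0.167
gripper_force: 60.0
```

>>> play_rows --increments "1.4 0 0 0 -1; 1.4 0 0 0 -1; 1.4 0 0 0 -1; 1.4 0 0 0 -1; 0.8 0 0 0 -1"

```text
clock: 20.53
position: [0.3653, 0.3027, 0.0647]
ee_rot: [-0.218, -3.133, 0.0]
force: [-0.3, -0.1, -2.0]
width: 0.168
gripper_force: 60.0
```

>>> play_rows --increments "0 0 -2 0 -1; 0 0 -2.5 0 -1; 0 0 -2 0 -1; 0 0 0 0 -1"

```text
clock: 20.87
position: [0.3689, 0.3041, 0.1331]
ee_rot: [0.22, 3.13, 0.007]
force: [1.6, -0.6, -1.9]
width: 0.17
gripper_force: 60.0
```

```bash
python3 - <<'E'
from h import *
go(.464,-.004,.125,83.57)
p,W=green(.052,(.5,.72,.17,.38)); save(p,"top9")
E
```

```text
t 20.87 pos [0.3689 0.3041 0.1331] yaw 81.97 turn -1.6
 shift before turn [-13.72 -29.18   0.81]  after turn [-12.9  -29.55   0.81] toolz [ 0.004  0.004 -1.   ] x [-0.99   0.14  -0.003]
top green 1318 mean [0.606  0.266  0.0506] slope [-0.    -0.003] [array([606.4, 268.9]), array([83.6, 75.1]), np.float64(82.0)]
```

>>> play_rows --increments "0 0 0 -1.6 -1; -1 -2.4 0 0 -1; -1.1 -2.5 0 0 -1; -1.1 -2.5 0 0 -1; -1.1 -2.5 0 0 -1"

```text
clock: 21.33
position: [0.3985, 0.1977, 0.1284]
ee_rot: [-0.173, -3.135, 0.002]
force: [-0.5, 0.0, -2.1]
width: 0.172
gripper_force: 60.0
```

>>> play_rows --increments "-1.1 -2.5 0 0 -1; -1.1 -2.5 0 0 -1; -1.1 -2.5 0 0 -1; -1.1 -2.5 0 0 -1; -1.1 -2.5 0 0 -1"

```text
clock: 21.75
position: [0.4391, 0.0674, 0.1285]
ee_rot: [-0.174, -3.135, 0.001]
force: [0.2, -0.4, -2.9]
width: 0.164
gripper_force: 60.0
```

>>> play_rows --increments "-1.1 -2.5 0 0 -1; -1.1 -2.5 0 0 -1; -1 -2.1 0 0 -1; 0 0 0 0 -1; 0 0 0 0 -1"

```text
clock: 22.17
position: [0.463, -0.0066, 0.1285]
ee_rot: [-0.179, -3.134, 0.002]
force: [1.1, 0.8, -0.8]
width: 0.168
gripper_force: 60.0
```

```bash
python3 - <<'E'
from h import *
go(.464,-.004,.0427,83.57)
p,W=blade(.09,.125,(.53,.68,-.08,.08))
E
```

```text
t 22.17 pos [ 0.463  -0.0066  0.1285] yaw 83.45 turn -0.12
 shift before turn [-0.07  0.27  8.58]  after turn [-0.07  0.27  8.58] toolz [-0.002 -0.001 -1.   ] x [-0.993  0.114  0.002]
top n 1508 mean [ 0.5749 -0.019   0.1024] slope x,y [-0.003 -0.004] ((574.509765625, -19.169918060302734), (49.962684631347656, 90.09111022949219), 83.56182098388672)
```

>>> play_rows --increments "-0.07 0.27 0.8 -0.1 -1; 0 0 1 0 -1; 0 0 1 0 -1; 0 0 0.8 0 -1; 0 0 0.4 0 -1"

```text
clock: 22.63
position: [0.4637, -0.0015, 0.0882]
ee_rot: [-0.17, -3.135, 0.0]
force: [-0.4, -0.0, -2.0]
width: 0.166
gripper_force: 60.0
```

>>> play_rows --increments "0 0 0 0 -1; 0 0 0 0 -1; 0 0 0 0 -1"

```text
clock: 22.88
position: [0.4649, -0.0024, 0.09]
ee_rot: [0.173, 3.136, 0.0]
force: [0.5, -0.5, -1.0]
width: 0.171
gripper_force: 60.0
```

```bash
python3 - <<'E'
from h import *
go(.464,-.004,.0427,83.57)
E
```

```text
t 22.88 pos [ 0.4649 -0.0024  0.09  ] yaw 83.69 turn 0.12
 shift before turn [ 0.07 -0.17  4.73]  after turn [ 0.07 -0.17  4.73] toolz [ 0.  0. -1.] x [-0.994  0.11  -0.   ]
```

>>> play_rows --increments "0.07 -0.15 0.7 0 -1; 0 0 1 0 -1; 0 0 1 0 -1; 0 0 1 0 -1; 0 0 0.6 0 -1"

```text
clock: 23.3
position: [0.4636, -0.0042, 0.0459]
ee_rot: [-0.174, -3.137, 0.0]
force: [0.0, -0.4, -2.2]
width: 0.169
gripper_force: 60.0
```

>>> play_rows --increments "0 0 0.3 0 -1; 0 0 0 0 -1; 0 0 0 0 -1"

```text
clock: 23.55
position: [0.464, -0.0041, 0.0439]
ee_rot: [0.174, 3.137, 0.0]
force: [0.6, -0.4, -2.2]
width: 0.168
gripper_force: 60.0
```

```bash
python3 - <<'E'
from h import *
go(.464,-.004,.0417,83.57); print(arm.observe()["force"])
p,W=blade(.008,.03,(.53,.68,-.08,.08))
E
```

```text
t 23.55 pos [ 0.464  -0.0041  0.0439] yaw 83.67 turn 0.1
 shift before turn [-0.    0.01  0.22]  after turn [-0.    0.01  0.22] toolz [ 0.  0. -1.] x [-0.994  0.11  -0.   ]
[ 0.63827151 -0.38049241 -2.18153215]
top n 1277 mean [ 0.5755 -0.0161  0.0181] slope x,y [-0.002 -0.001] ((574.921142578125, -16.181110382080078), (49.92753219604492, 91.62052154541016), 83.71124267578125)
```

Only 2 mm remain. I'll set the spatula down, open the gripper and rise.

>>> play_rows --increments "0 0 0.1 0 -1; 0 0 0.1 0 -1; 0 0 0 0 -1; 0 0 0 0 -1; 0 0 0 0 -0.5"

```text
clock: 24.02
position: [0.464, -0.004, 0.0419]
ee_rot: [0.173, 3.137, 0.0]
force: [-0.5, -0.5, 0.2]
width: 0.206
gripper_force: 0.0
```

>>> play_rows --increments "0 0 0 0 -0.2; 0 0 0 0 0; 0 0 0 0 0.2; 0 0 0 0 0.3; 0 0 0 0 0.3"

```text
clock: 24.43
position: [0.4639, -0.004, 0.0418]
ee_rot: [0.173, 3.137, 0.0]
force: [0.0, 0.4, 0.6]
width: 0.555
gripper_force: 0.0
```

>>> play_rows --increments "0 0 -1 0 0.3; 0 0 -2.5 0 0.3; 0 0 -4 0 0.3; 0 0 -4 0 0.3; 0 0 -4 0 0.3"

```text
clock: 24.85
position: [0.4631, -0.0045, 0.1991]
ee_rot: [-0.174, -3.136, 0.001]
force: [1.5, 0.0, -0.3]
width: 0.651
gripper_force: 0.0
```

>>> play_rows --increments "2 0 -2 0 0.3; 2 0 -2 0 0.3; 1 0 0 0 0.3; 0 0 0 0 0.3; 0 0 0 0 0.3"

```text
clock: 25.27
position: [0.4139, 0.0015, 0.2367]
ee_rot: [0.173, 3.136, 0.001]
force: [0.8, 1.0, 0.4]
width: 0.648
gripper_force: 0.0
```

```bash
python3 - <<'E'
from h import *
s=arm.observe(); print(s["position"],s["force"],s["width"],s["clock"])
p,W=blade(.008,.03,(.53,.68,-.08,.08)); save(p,"topA")
blade(.008,.03,(.53,.68,-.08,.08),"side")
green(.052,(.5,.72,.17,.38))
m=(W[...,2]>.099)&(W[...,2]<.12)&(np.hypot(W[...,0]-.531,W[...,1]+.358)<.026)
Q=W[m][:,:2]*1000; print("dial",cv2.minAreaRect(Q.astype(np.float32)))
save(vision.get_image("side"),"sideA")
E
```

```text
[0.41393033 0.00153834 0.23669204] [0.80773781 0.96737021 0.42626729] 0.6481066280433628 25.2667
top n 1272 mean [ 0.5754 -0.0159  0.0159] slope x,y [-0.003 -0.002] ((575.0691528320312, -15.945335388183594), (49.974586486816406, 91.49085998535156), 83.72566986083984)
side n 709 mean [ 0.5756 -0.0146  0.0158] slope x,y [-0.001 -0.   ] ((575.3828125, -16.844011306762695), (52.30582809448242, 91.7418212890625), 83.94441223144531)
top green 1319 mean [0.6061 0.2661 0.0507] slope [-0.002 -0.001] [array([606.2, 268.7]), array([84.2, 75. ]), np.float64(81.7)]
dial ((530.5257568359375, -357.9184875488281), (14.650922775268555, 37.69966506958008), 82.0537109375)
```

View pics/sideA.png

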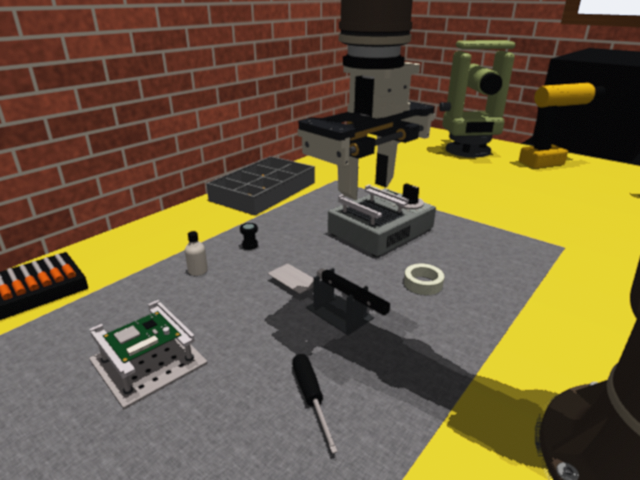

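The board lies flat on the stand (px 145,335), the spatula is in its rest (345,290), the bystanders haven't moved and the gripper is clear.

```bash
python3 -c "
from cell import job
print(job.sign_off())"
```

```text
the job is handed in; nothing more can be done
None
```

I turned the dial to off, set the board level and square on the cooling stand's rails, laid the spatula back in its rest, and handed the job in at about 25 s; no verdict came back.

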